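# Park the sample tumbler heavy side down

### The arm

A 6-joint arm with a two-finger parallel gripper is mounted at the origin on the work surface. World frame = base frame: x ahead of the robot, y to its left, z up, the work surface at z = 0. Lengths are in m, angles in rad, forces in N, time in s.
With the tool pointing down it reaches from about 0.375 to 0.9 m from the base axis. Payload 3.1 kg.
Tool frame: the origin (TCP) lies at the very end of the fingers, on their centre line; the grasp point (between the pads) lies r.grip_depth behind it (r.grip_depth is the distance from the TCP to the grasp point, in m); z points along the fingers, y is the direction in which the jaws open and shut (so a half turn about z gives the same grasp; the last joint's range is limited). The gripper opens to 87 mm and grips with 3 to 60 N. Pads are 19 mm wide; open, the fingers measure 117 mm over their backs; the gripper's body (75 mm by 190 mm) begins 51 mm behind the grasp point.
Start: joints at [-0.178, 0.527, 1.433, -0, 1.181, -0.178], TCP at [0.625, 0, 0.223] pointing down, gripper open.
Joint ranges: [-3.08, 3.08], [-0.75, 2.2], [0.22, 2.44], [-1.43, 4.57], [0, 2.65], [-2.85, 2.85]. Speed limits (rad/s): [2.79, 2.79, 3.14, 3.14, 3.14, 3.14].

### API

Orientations are given as a rotation vector (axis times angle).
In Python, from workcell import monitor, cams, order, r gives the robot as it stands. The module is installed in compiled form; this text tells all that it offers.
- The arm moves only by the tool carry_out, never from a script. Its argument "rows" is a list that holds one entry, the list of rows, each a list of 5 numbers: the shift along the world's x, y, z in units of 50 mm (1.0 is 50 mm), then the turn about the world's z in units of 5 degrees (1.0 is 5 degrees), then the gripper command: -1 is shut, 1 is fully open, values between are in proportion. In form: [[[dx, dy, dz, turn, hand], ...]]. A call has exactly 10 rows; each row is the pose to reach, as a shift and turn from the pose commanded when the call began; what a row does not reach only later rows make up. A row lasts 1/10 s, in which the tool goes at most 50 mm and 8.59 degrees, less where a joint would pass 70% of its speed; a pose out of reach is approached as far as the arm can. A call with a gripper value outside its range is refused whole. The fingers move at their own pace and stop on an object; the grip force is fixed at half the most. Time passes only in rows, so rows that repeat a pose let the fingers close, or fill a call up. It gives the time, the measured TCP pose, the force and the opening at its end, in the units of the state.
- monitor.observe(): the state, without advancing time (a new reading comes with each control period).
- cams.capture(name): name is "scene" or "side" or "wrist"; returns a dict with "image" (420x560x3 uint8, red, green, blue), "vfov" (degrees; the focal length in pixels is half the picture's height over the tangent of half this angle, whatever the lens; pixels are square), "cx", "cy" (the principal point, pixels), "rvec" (rotation vector, rad) and "tvec" (3), from world to camera coordinates, as OpenCV has them. Camera axes: x right, y down, z forward; pixel columns grow to the right and rows downward; lengths in m; the calibration is good to about 2 mm. A picture is of the moment at which its call begins. There is no depth.
- order.finish_job(): hands the job in, once; it reports no verdict.
The state is a dict: "t": time; "joint_pos": joint angles; "joint_vel": joint speeds; "joint_efforts": joint torques, N m; "position": TCP position; "ee_rot": TCP orientation; "ft_force": force on the tool from outside, world axes, zero at the start; "moment": the same for the moment, N m; "opening": finger opening in m.
Only numpy, scipy, OpenCV 4.12 (cv2) and the standard library are available. Lean on these libraries where they do the work, as an engineer would, in place of code of your own. Each camera call takes 0.05 s, during which the arm holds its last target. There are 200 camera calls.

### The job

Swing the tumbler's open keeper bar down over the axle until it rests in its catch, and only then turn the closed drum by its studs. Its load sits off-centre out of sight: feel for the heavy side by turning the drum (the bearing is stiff enough that it stays wherever you leave it), bring the heavy side straight to the bottom, and finish with the gripper closed on a stud, holding the drum still there. Leave the bottles and the beaker alone.

Things in the scene. Friction and masses are not known exactly. Their poses are not given: they have to be found in the camera images.
- axle (a point): Centre of the drum, on its level axle, 170 mm above the bench; fixed to the stand, it does not turn with the drum. z is up; -x points out of the drum's studded front (roughly towards the robot); y is level across the front. The drum is a plain closed aluminium disc, 200 mm diameter, 40 mm thick (x -20 to +20 mm). All of its turning is about this x axis.
- stud0 (a point): Middle of stud 0 (of six). The six alike black round studs, 14 mm diameter, 50 mm long, lie parallel to the axle and stick out of the front (x -70 to -20 mm from the axle point), evenly spaced on a circle of 85 mm radius about the axle, this point at x = -45 mm. Nothing stands in front of them. Which stud is 0 says nothing about the load.
- drum (a joint): Turn of the drum, rad, unlimited. Stud k (0..5) is at angle a = value + k*pi/3 from the top: y = -85*sin(a), z = 85*cos(a) mm in the axle frame. Dry drag, alike both ways, about 0.44 N m; a hidden load (about 0.6 kg fixed 60 mm off the axle, angle unknown) helps or hinders by up to 0.35 N m, so pushing a stud takes 1 to 10 N. It never turns by itself.
- stand: Fixed stand, axes as the axle point; origin on the bench right under the drum's centre. Base plate 280 x 170 x 16 mm (x -95 to +185 mm). Behind the drum the 20 mm axle runs to a column, centre x = +115 mm, 60 mm thick in x, 110 mm wide in y, top 182 mm above the bench; hinge lugs and the catch's two cheeks on it reach 200 mm.
- keeper_hinge (a point): Hinge pin of the keeper, on the +y end of the column's top, 192 mm above the bench, fixed to the stand (its axes): x +115, y +55, z +22 mm from the axle point. The keeper is a steel bar, 14 mm wide (x) and 12 mm thick, middle line through the pin, 105 mm long, with a round knob 20 mm across centred 112 mm from the pin at its free end.
- keeper (a joint): Keeper angle, rad: 0 = level, pointing to -y across the axle, down in its catch (it stops there); pi/2 = straight up; at most 1.9, leaning back to +y. Knob at y = -112*cos(value), z = 112*sin(value) mm from the pin in the stand's frame. Starts open (1.25 to 1.75), stays where it is left; 1 to 2 N at the knob moves it.
- amber_bottle: Bystander: brown glass bottle, 66 mm diameter, 150 mm high; origin at the centre of its underside.
- beaker: Bystander: glass beaker, 70 mm diameter, 90 mm high; origin at the centre of its underside.
- vial: Bystander: small capped vial, 34 mm diameter, 75 mm high; origin at the centre of its underside.

How it is judged:
On the way, in this order (a step that is already met when the one before it is completed fails the run):
1. the keeper rests in its catch (value of joint keeper below 0.06 rad), for 0.2 s.
2. the drum has been turned from where it stood by at least a quarter of a right angle (distance of stud0 from where it was at the start of the episode above 0.033 m), for 0.1 s.
At the end, for the whole second after the job is handed in: The keeper is in its catch (under 0.06 rad); the load's centre is straight below the axle within about 17 degrees either way; the fingers hold a stud (more than 3 N) and the drum is still; the bystanders stand within 30 mm of where they were (value of joint keeper below 0.06 rad and z of load_c0 in the frame of axle below 0 m and y of load_c0 in the frame of axle between -0.0177 and 0.0177 m and contact force between the fingers and drum above 3 N and angular speed of drum below 0.1 rad/s and distance of each of amber_bottle, beaker, vial from where it was at the start of the episode below 0.03 m and angle between each of amber_bottle, beaker, vial's own z axis and vertical below 0.2 rad); the arm keeps its last pose, push and grip.
It fails at once if the drum is turned (more than about 10 degrees) before the keeper is in its catch (distance of stud0 from where it was at the start of the episode above 0.016 m and value of joint keeper above 0.25 rad).
It fails at once if a bystander is pushed more than 30 mm or tipped (distance of any of amber_bottle, beaker, vial from where it was at the start of the episode above 0.03 m or angle between any of amber_bottle, beaker, vial's own z axis and vertical above 0.25 rad).
It also fails if it takes over 72 s, if anything falls off the work surface, if the arm or the gripper's body presses on something with over 40 N, if the wrist force passes 120 N, or if a joint passes its speed limit or range.

## Working session

There is one attempt and no reset: what is moved stays moved. The work goes in short steps, Python scripts to look and compute and a tool call to move; the robot and the scene stay as the last step left them, time stands still between calls to the robot, and variables do not carry over. Pictures are saved under pics/ and viewed, about 8 in all and at most 12, crops included, and the job is handed in when it is done.

Besides the shell and the picture viewer there is one more tool, called after "Call:" by a JSON object that holds its "op" and its "data". carry_out: Moves the arm, as the interface text tells. Its arguments: {"type":"object","properties":{"rows":{"type":"array"}},"required":["rows"]}

```bash
mkdir -p pics
cat > h.py <<'E'
import numpy as np, cv2
from workcell import monitor, cams, order, r
def cap(n,f):
    c=cams.capture(n); cv2.imwrite('pics/'+f+'.png',c['image'][:,:,::-1]); np.savez('pics/'+f+'.npz',**c); return c
def load(f): return dict(np.load('pics/'+f+'.npz'))
def KRT(c):
    h=c['image'].shape[0]; F=h/2/np.tan(np.radians(float(c['vfov']))/2)
    return np.array([[F,0,float(c['cx'])],[0,F,float(c['cy'])],[0,0,1]]),cv2.Rodrigues(np.array(c['rvec'],float))[0],np.array(c['tvec'],float).ravel()
def ray(c,u,v):
    K,R,t=KRT(c); d=R.T@np.linalg.inv(K)@[u,v,1]; return -R.T@t,d/np.linalg.norm(d)
def plane(c,u,v,z):
    o,d=ray(c,u,v); return o+d*(z-o[2])/d[2]
def tri(c1,p1,c2,p2):
    o1,d1=ray(c1,*p1);o2,d2=ray(c2,*p2)
    s=np.linalg.lstsq(np.c_[d1,-d2],o2-o1,rcond=None)[0]
    a,b=o1+s[0]*d1,o2+s[1]*d2; return (a+b)/2,np.linalg.norm(a-b)
def proj(c,P):
    K,R,t=KRT(c); q=(K@(R@np.asarray(P,float).T+t[:,None])); return (q[:2]/q[2]).T
E
python3 - <<'E'
from h import *
a=cap('scene','s0'); b=cap('side','d0')
cv2.imwrite('pics/both0.png',cv2.resize(np.hstack([a['image'],b['image']])[:,:,::-1],None,fx=.714,fy=.714))
for c in(a,b): print(c['vfov'],c['cx'],c['cy'],ray(c,280,210))
print(r.grip_depth,monitor.observe())
E
```

```text
42.42791830581138 284.01172698642677 208.88740615806788 (array([ 1.32103434, -0.25847833,  1.12878912]), array([-0.59656434,  0.21169516, -0.7741422 ]))
44.343174715469324 283.4610022958401 212.63236401541783 (array([ 0.32609233, -0.57946071,  0.97191933]), array([ 0.25051718,  0.59992398, -0.7598239 ]))
0.0187 {'t': 0.1, 'joint_pos': array([-1.78506036e-01,  5.28394861e-01,  1.43376442e+00, -9.16525703e-06,
        1.18140299e+00, -1.78543315e-01]), 'joint_vel': array([-0.00066048,  0.00042602, -0.00436934, -0.00014197,  0.00054072,
        0.00036028]), 'joint_efforts': array([-3.02360622e-04, -4.40987206e+01, -1.77151054e+01,  6.34850166e-02,
        5.34114777e-02, -3.85449334e-05]), 'position': array([6.24343430e-01, 1.41521772e-04, 2.21659283e-01]), 'ee_rot': array([-2.22025524e+00, -2.22034575e+00,  1.77446456e-03]), 'ft_force': array([-0.08212296,  0.53414786, -0.57416245]), 'moment': array([0.03221043, 0.01433986, 0.03073558]), 'opening': 0.08708089455085899}
```

View pics/s0.png

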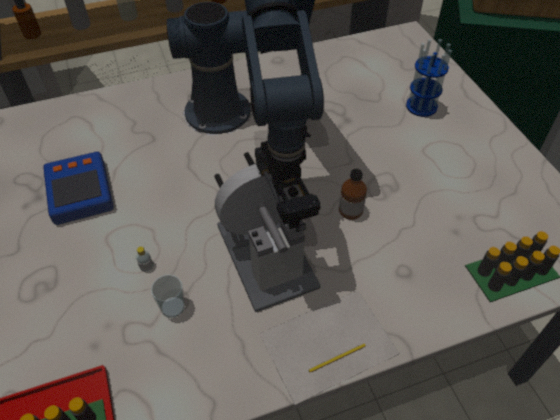

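View pics/d0.png

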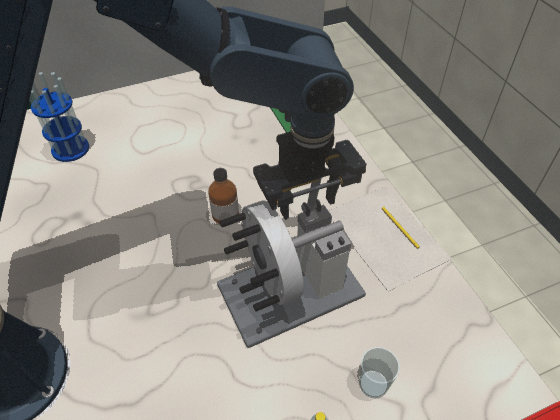

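Run:
```python
from h import *
a=load('s0')['image'];b=load('d0')['image']
A=cv2.resize(a[140:320,205:338],None,fx=3,fy=3,interpolation=2);B=cv2.resize(b[170:350,215:347+25],None,fx=2.5,fy=2.5,interpolation=2)
o=np.zeros((540,800,3),np.uint8);o[:,:399]=A;o[:450,400:400+392]=B[:, :392]
cv2.imwrite('pics/crop0.png',o[:,:,::-1])
```

```text
(no output)
```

View pics/crop0.png

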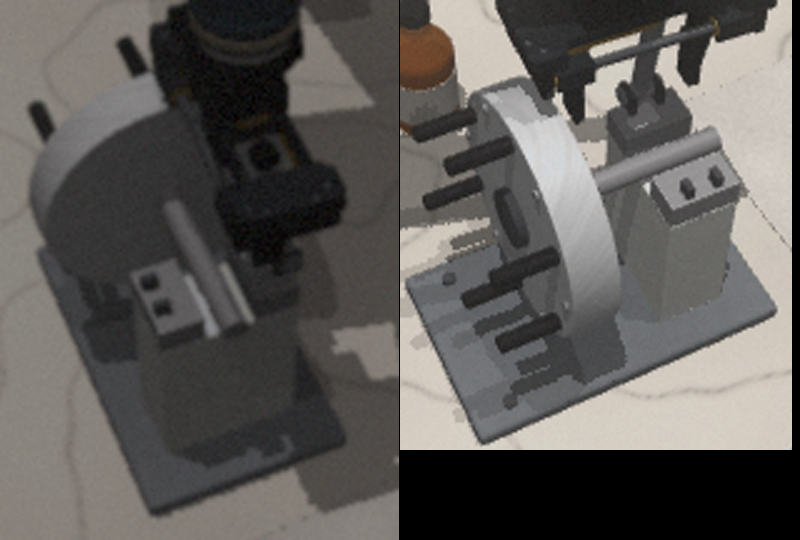

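```bash
cat >> h.py <<'E'
def stand(pts):  # list of (local xy, world xy) -> origin, yaw
    L=np.array([p[0] for p in pts]);W=np.array([p[1] for p in pts]);lc,wc=L.mean(0),W.mean(0)
    z=((W-wc)@[1,1j])*np.conj((L-lc)@[1,1j]); y=np.angle(z.sum()); R=np.array([[np.cos(y),-np.sin(y)],[np.sin(y),np.cos(y)]])
    o=wc-R@lc; print('res',(W-(o+L@R.T)).round(4).tolist()); return o,y
E
python3 - <<'E'
from h import *
s,d=load('s0'),load('d0')
P=[((-.095,-.085),plane(d,248.2,346,.016)[:2]),((.185,-.085),plane(d,365,294,.016)[:2]),((-.095,.085),plane(d,217.8,283.2,.016)[:2]),
((.185,-.085),plane(s,256.7,311,.016)[:2]),((.185,.085),plane(s,320,286.7,.016)[:2]),((-.095,-.085),plane(s,218.3,222.7,.016)[:2])]
o,y=stand(P);print(o,np.degrees(y))
R=np.array([[np.cos(y),-np.sin(y),0],[np.sin(y),np.cos(y),0],[0,0,1]])
ax=np.r_[o,.17]; W=lambda x,y_,z: ax+R@[x/1e3,y_/1e3,z/1e3]
print('axle',ax,'hinge',W(115,55,22))
# studs front ends in side: crop (415,130),(447,170),(427,202),(466,298),(499,342) ends -> px
for u,v in [(415,133),(447,168),(427,201),(466,297),(499,341)]:
    u,v=215+(u-400)/2.5,170+v/2.5
    oo,dd=ray(d,u,v); n=R@[1,0,0]; q=oo+dd*((W(-70,0,0)-oo)@n)/(dd@n); l=R.T@(q-ax)*1e3
    print(l.round(0), np.hypot(l[1],l[2]).round(0), np.degrees(np.arctan2(-l[1],l[2])).round(0))
for n,c,p,h in[('amber',d,(225,212),.0),('amber s',s,(352,212),0),('beaker d',d,(375,390),0),('beaker s',s,(172,308),0),('vial s',s,(145,266),0)]: print(n,plane(c,*p,h).round(3))
for k in(1.25,1.5,1.75): print(k,proj(s,[W(115,55-112*np.cos(k),22+112*np.sin(k))]),proj(d,[W(115,55-112*np.cos(k),22+112*np.sin(k))]))
E
```

```text
res [[-0.0007, -0.0012], [-0.0076, -0.0022], [-0.0006, -0.0074], [0.003, 0.0054], [0.0026, -0.0024], [0.0033, 0.0079]]
[ 0.53537238 -0.03748027] 3.1704778766853585
axle [ 0.53537238 -0.03748027  0.17      ] hinge [0.64715448 0.02379586 0.192     ]
[-70.  78.  39.] 87.0 -63.0
[-70.   7.  77.] 78.0 -5.0
[-70.  71. -40.] 81.0 -120.0
[-70.  -3. -79.] 79.0 178.0
[-70. -71. -42.] 82.0 121.0
amber [0.519 0.235 0.   ]
amber s [0.524 0.23  0.   ]
beaker d [ 0.638 -0.301  0.   ]
beaker s [ 0.644 -0.289  0.   ]
vial s [ 0.505 -0.326  0.   ]
1.25 [[283.88936537 195.9310775 ]] [[323.5995114  179.55378622]]
1.5 [[296.28133294 190.15401071]] [[316.50768046 167.81832453]]
1.75 [[308.70731652 186.6075407 ]] [[309.3110701  158.91844057]]
```

Call:
{"op": "carry_out", "data": {"rows": [[[0,0,1,0,1],[0,0,2,0,1],[0,0,3,0,1],[0,0,3.4,-1.7,0],[0,1,3.4,-3.4,-1],[0,2,3.4,-5.1,-1],[0,3,3.4,-6.8,-1],[0,3,3.4,-8.5,-1],[0,3,3.4,-10.2,-1],[0,3,3.4,-12,-1]]]}}

```text
t: 1.1
position: [0.6244, 0.151, 0.3917]
ee_rot: [-3.028, -0.836, 0.003]
ft_force: [0.1, -0.7, -1.1]
opening: 0.0388
```

Run:
```python
from h import *
print(monitor.observe())
a=cap('scene','s1')['image']; b=cap('side','d1')['image']
A=cv2.resize(a[130:320,205:345],None,fx=2.84,fy=2.84,interpolation=2)
B=cv2.resize(b[140:350,210:372],None,fx=2.45,fy=2.45,interpolation=2)
o=np.zeros((560,800,3),np.uint8);o[:A.shape[0],:A.shape[1]]=A;o[:B.shape[0],400:400+B.shape[1]]=B
cv2.imwrite('pics/crop1.png',o[:,:,::-1])
```

```text
{'t': 1.1, 'joint_pos': array([ 6.36961435e-02,  4.22897024e-01,  1.14557178e+00, -1.51313466e-04,
        1.57472379e+00,  1.09591857e+00]), 'joint_vel': array([-1.33542644e-02, -1.50294852e-04, -8.33824090e-04, -4.31421203e-04,
       -4.24319974e-04,  1.48550359e+00]), 'joint_efforts': array([ 5.65600321e-01, -4.33425701e+01, -2.18567848e+01,  1.00827191e-01,
       -3.80665984e-02, -9.88341831e-01]), 'position': array([0.62444753, 0.15100802, 0.39174984]), 'ee_rot': array([-3.02819947e+00, -8.35753891e-01,  2.50863307e-03]), 'ft_force': array([ 0.13325153, -0.71189889, -1.10761119]), 'moment': array([ 0.05485866,  0.100344  , -0.01733361]), 'opening': 0.038835725353875424}
```

View pics/crop1.png

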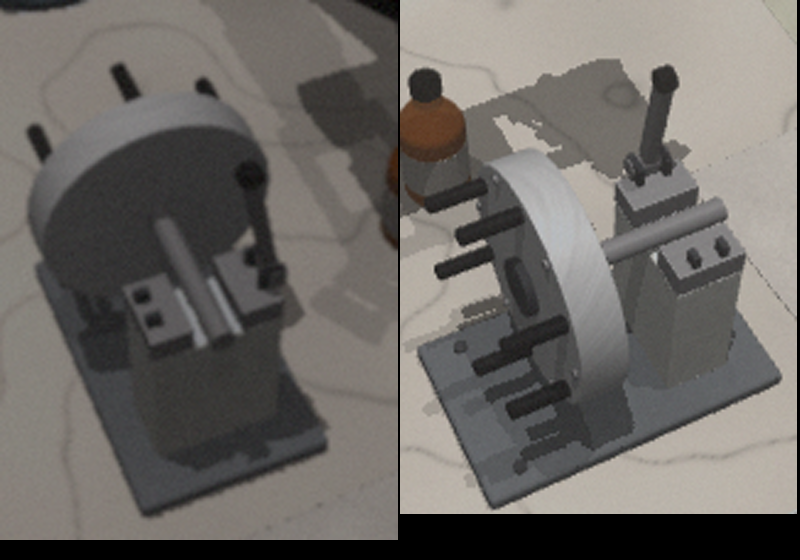

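Run:
```python
from h import *
s,d=load('s1'),load('d1')
S=lambda u,v:(205+u/2.84,130+v/2.84); D=lambda u,v:(210+(u-400)/2.45,140+v/2.45)
print('knob',tri(s,S(250,175),d,D(664,80)));print('hinge',tri(s,S(262,270),d,D(647,165)))
print('studtop?',tri(s,S(120,68),d,D(459,235)))
print('corner -y+x',tri(s,S(150,512),d,D(778,380)))
print('axle end',tri(s,S(222,335),d,D(720,210)))
for zz in(0,.016):
  for h in ('d','s'):
    pts=[((-.095,-.085),plane(d,*D(495,503),zz)[:2]),((.185,-.085),plane(d,*D(778,380),zz)[:2]),((-.095,.085),plane(d,*D(420,350),zz)[:2])] if h=='d' else [((.185,-.085),plane(s,*S(150,512),zz)[:2]),((.185,.085),plane(s,*S(325,445),zz)[:2]),((-.095,-.085),plane(s,*S(40,265),zz)[:2])]
    print(zz,h,stand(pts))
o,y=np.array([.535,-.0375]),.055
R=np.array([[np.cos(y),-np.sin(y),0],[np.sin(y),np.cos(y),0],[0,0,1]]);ax=np.r_[o,.17]
for k in range(6):
  a=np.radians(-3+60*k);P=[ax+R@[x,-.085*np.sin(a),.085*np.cos(a)] for x in(-.07,-.02)]
  q=proj(s,P);p=proj(d,P);print(k,((q-[205,130])*2.84).round().tolist(),((p-[210,140])*2.45+[400,0]).round().tolist())
```

```text
knob (array([0.64628967, 0.00872194, 0.29943622]), np.float64(0.0019760482143056464))
hinge (array([0.64587962, 0.022341  , 0.18481524]), np.float64(0.0032320965892775663))
studtop? (array([ 0.46525537, -0.03395421,  0.25244959]), np.float64(0.002193991781517735))
corner -y+x (array([ 7.20178718e-01, -1.04767617e-01,  7.18320898e-05]), np.float64(0.0070588402460594925))
axle end (array([ 0.68573185, -0.0282894 ,  0.16960967]), np.float64(0.005288664011918993))
res [[0.0029, 0.0018], [-0.0039, 0.0004], [0.001, -0.0021]]
0 d (array([ 0.53598795, -0.03267884]), np.float64(0.04772359741142575))
res [[0.0008, 0.0044], [-0.0017, -0.0056], [0.0009, 0.0012]]
0 s (array([ 0.52921393, -0.02864796]), np.float64(0.04178347620180404))
res [[0.0044, 0.0027], [-0.0069, 0.0011], [0.0026, -0.0039]]
0.016 d (array([ 0.53253775, -0.0412129 ]), np.float64(0.047723597411425796))
res [[-0.0006, 0.0051], [-0.0029, -0.0072], [0.0035, 0.0021]]
0.016 s (array([ 0.53912261, -0.0315587 ]), np.float64(0.04178347620180395))
0 [[115.0, 67.0], [138.0, 109.0]] [[459.0, 235.0], [522.0, 211.0]]
1 [[30.0, 128.0], [51.0, 170.0]] [[504.0, 345.0], [568.0, 319.0]]
2 [[35.0, 197.0], [54.0, 239.0]] [[511.0, 411.0], [571.0, 385.0]]
3 [[116.0, 207.0], [137.0, 247.0]] [[478.0, 370.0], [533.0, 347.0]]
4 [[194.0, 153.0], [217.0, 192.0]] [[439.0, 274.0], [494.0, 253.0]]
5 [[198.0, 83.0], [221.0, 123.0]] [[427.0, 206.0], [487.0, 184.0]]
```

Call:
{"op": "carry_out", "data": {"rows": [[[0.4,-0.6,-0.6,-1.7,-1],[0.44,-1.2,-1.4,-3.4,-1],[0.44,-1.6,-2.14,-5.1,-1],[0.44,-1.7,-2.14,-5.4,-1],[0.44,-1.95,-2.14,-5.4,-1],[0.44,-2.2,-2.14,-5.4,-1],[0.44,-2.45,-2.14,-5.4,-1],[0.44,-2.7,-2.14,-5.4,-1],[0.44,-3.0,-2.14,-5.4,-1],[0.44,-3.25,-2.14,-5.4,-1]]]}}

```text
t: 2.2
position: [0.647, -0.0135, 0.286]
ee_rot: [-3.139, -0.113, -0.001]
ft_force: [0.5, 0.0, -0.3]
opening: 0.0001
```

Run:
```python
from h import *
a=cap('scene','s2')['image']; b=cap('side','d2')['image']
A=cv2.resize(a[130:320,205:345],None,fx=2.84,fy=2.84,interpolation=2)
B=cv2.resize(b[140:350,210:372],None,fx=2.45,fy=2.45,interpolation=2)
o=np.zeros((560,800,3),np.uint8);o[:A.shape[0],:A.shape[1]]=A;o[:B.shape[0],400:400+B.shape[1]]=B
cv2.imwrite('pics/crop2.png',cv2.convertScaleAbs(o[:,:,::-1],alpha=1.5))
```

```text
(no output)
```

View pics/crop2.png

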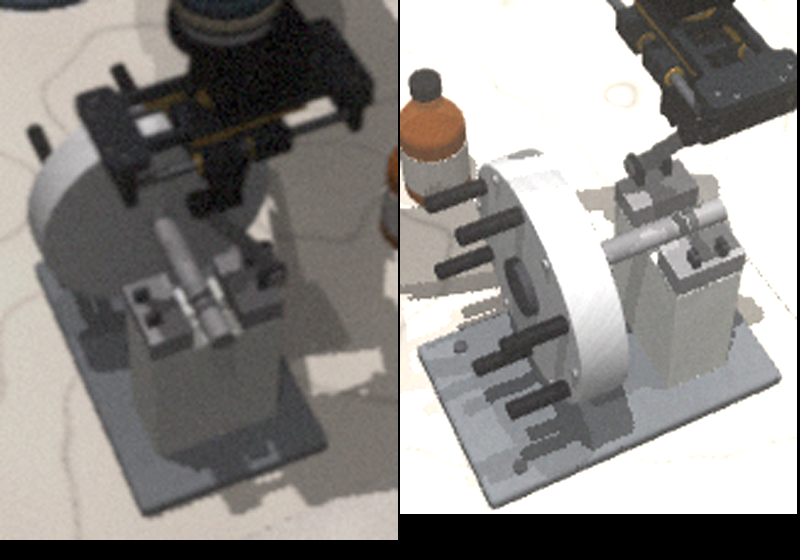

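Call:
{"op": "carry_out", "data": {"rows": [[[0,0,0.4,0,-1],[0,-0.5,0.4,0,-1],[0,-0.9,0.3,0,-1],[0,-1.0,0.0,0,-1],[0,-1.05,-0.35,0,-1],[0,-1.1,-0.7,0,-1],[0,-1.15,-1.0,0,-1],[0,-1.2,-1.3,0,-1],[0,-1.2,-1.5,0,-1],[0,-1.2,-1.6,0,-1]]]}}

```text
t: 3.3
position: [0.6493, -0.0864, 0.2148]
ee_rot: [3.113, 0.114, 0.011]
ft_force: [-16.5, -34.6, 37.8]
opening: 0.0003
```

Run:
```python
from h import *
print(monitor.observe()['ft_force'])
a=cap('scene','s3')['image']; b=cap('side','d3')['image']
A=cv2.resize(a[130:320,205:345],None,fx=2.84,fy=2.84,interpolation=2)
B=cv2.resize(b[140:350,210:372],None,fx=2.45,fy=2.45,interpolation=2)
o=np.zeros((560,800,3),np.uint8);o[:A.shape[0],:A.shape[1]]=A;o[:B.shape[0],400:400+B.shape[1]]=B
cv2.imwrite('pics/crop3.png',cv2.convertScaleAbs(o[:,:,::-1],alpha=1.5))
```

```text
[-16.46007499 -34.59596111  37.80000551]
```

View pics/crop3.png

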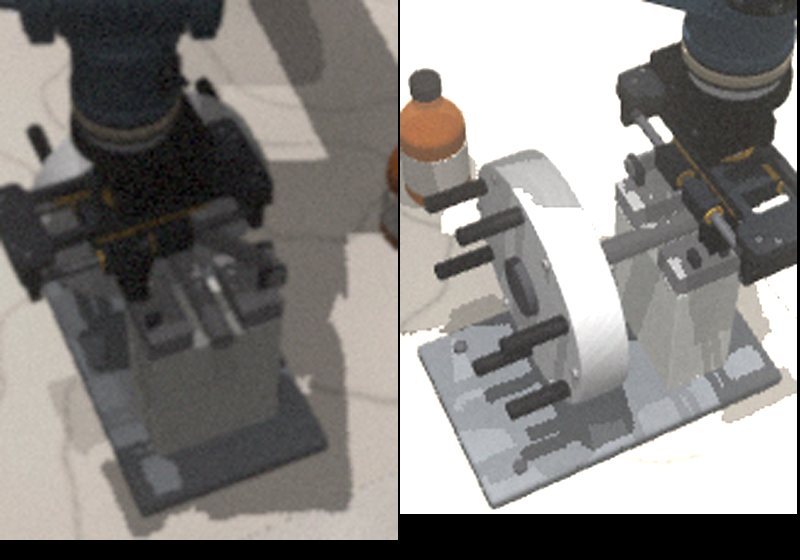

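Call:
{"op": "carry_out", "data": {"rows": [[[0,0,0.4,0,-1],[0,0,0.8,0,-1],[0,0.3,0.8,0,-1],[0,0.35,0.6,0,-1],[0,0.35,0.4,0,-1],[0,0.35,0.2,0,-1],[0,0.35,0.1,0,-1],[0,0.35,0.0,0,-1],[0,0.35,-0.08,0,-1],[0,0.35,-0.14,0,-1]]]}}

```text
t: 4.4
position: [0.6537, -0.0941, 0.2159]
ee_rot: [3.066, 0.113, 0.028]
ft_force: [-20.6, -83.2, 47.5]
opening: 0.0003
```

Call:
{"op": "carry_out", "data": {"rows": [[[0,-0.5,0.0,0,-1],[0,-1.0,0.1,0,-1],[0,-1.3,0.4,0,-1],[0,-1.5,0.8,0,-1],[0,-1.5,1.2,0,-1],[0,-1.5,1.8,0,-1],[0,-1.5,2.4,0,-1],[0,-1.5,2.4,0,-1],[0,-1.5,2.4,0,-1],[0,-1.5,2.4,0,-1]]]}}

```text
t: 5.4
position: [0.6461, -0.1289, 0.3164]
ee_rot: [-3.138, -0.114, 0.005]
ft_force: [-0.2, -0.1, -0.1]
opening: 0.0008
```

Run:
```python
from h import *
print(monitor.observe()['ft_force'],monitor.observe()['ee_rot'])
a=cap('scene','s4')['image']; b=cap('side','d4')['image']
A=cv2.resize(a[130:320,205:345],None,fx=2.84,fy=2.84,interpolation=2)
B=cv2.resize(b[140:350,210:372],None,fx=2.45,fy=2.45,interpolation=2)
o=np.zeros((560,800,3),np.uint8);o[:A.shape[0],:A.shape[1]]=A;o[:B.shape[0],400:400+B.shape[1]]=B
cv2.imwrite('pics/crop4.png',cv2.convertScaleAbs(o[:,:,::-1],alpha=1.5))
```

```text
[-0.20843071 -0.1180073  -0.11558421] [-3.13793295 -0.11403406  0.0054529 ]
```

View pics/crop4.png

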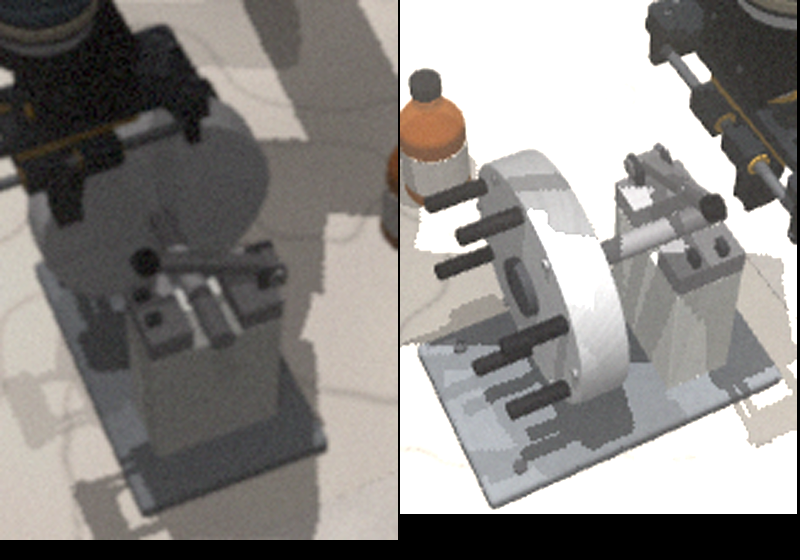

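Run:
```python
from h import *
s,d=load('s4'),load('d4')
S=lambda u,v:(205+u/2.84,130+v/2.84); D=lambda u,v:(210+(u-400)/2.45,140+v/2.45)
print('knob',tri(s,S(145,262),d,D(712,207)));print('hinge lugs mid',tri(s,S(270,262),d,D(647,160)))
```

```text
knob (array([ 0.65029843, -0.07391134,  0.23994176]), np.float64(0.0009531935005993546))
hinge lugs mid (array([0.64590534, 0.02696678, 0.18946235]), np.float64(0.002300548894482395))
```

Call:
{"op": "carry_out", "data": {"rows": [[[0.06,0.8,0,0,-1],[0.06,1.6,0,0,-1],[0.06,1.6,-0.7,0,-1],[0.06,1.6,-1.3,0,-1],[0.06,1.6,-1.6,0,-1],[0.06,1.6,-1.8,0,-1],[0.06,1.6,-2.0,0,-1],[0.06,1.6,-2.2,0,-1],[0.06,1.6,-2.32,0,-1],[0.06,1.6,-2.42,0,-1]]]}}

```text
t: 6.5
position: [0.6503, -0.0502, 0.1979]
ee_rot: [3.139, 0.113, 0.001]
ft_force: [-4.8, 0.5, 26.4]
opening: 0.0001
```

Call:
{"op": "carry_out", "data": {"rows": [[[0,0,0.9,0,-1],[0,0,1.8,0,-1],[0,0,2.7,0,0],[-0.9,0.1,2.9,0,1],[-1.8,0.2,2.9,0,1],[-2.7,0.36,2.9,0,1],[-3.5,0.36,2.9,0,1],[-3.5,0.36,2.9,0,1],[-3.5,0.36,2.9,0,1],[-3.5,0.36,2.9,0,1]]]}}

```text
t: 7.5
position: [0.4765, -0.0324, 0.3432]
ee_rot: [3.139, 0.113, 0.004]
ft_force: [0.3, -0.7, 0.1]
opening: 0.0565
```

Run:
```python
from h import *
a=cap('wrist','w5')['image']; b=cap('side','d5')['image']
A=cv2.resize(a,(400,300))
B=cv2.resize(b[140:350,210:372],None,fx=2.45,fy=2.45,interpolation=2)
o=np.zeros((560,800,3),np.uint8);o[:A.shape[0],:A.shape[1]]=A;o[:B.shape[0],400:400+B.shape[1]]=B
cv2.imwrite('pics/crop5.png',cv2.convertScaleAbs(o[:,:,::-1],alpha=1.3))
```

```text
(no output)
```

View pics/crop5.png

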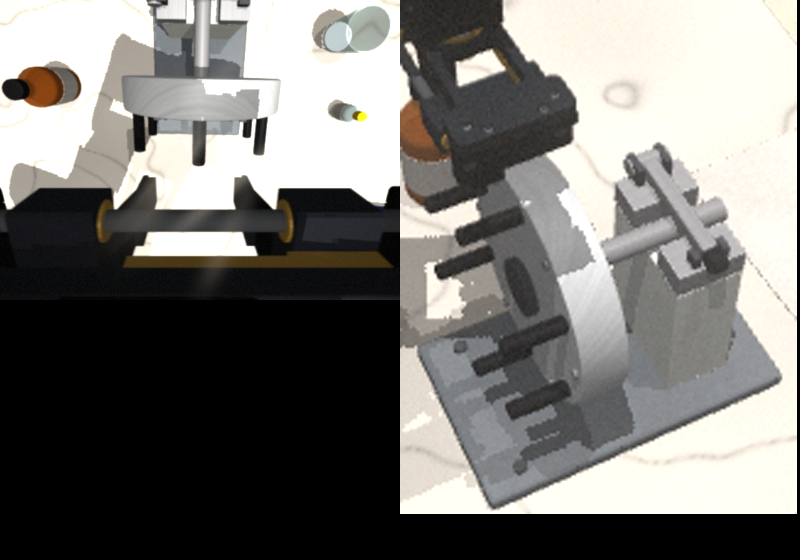

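Call:
{"op": "carry_out", "data": {"rows": [[[0,0,-0.3,0,1],[0,0,-0.6,0,1],[0,0,-1.2,0,1],[0,0,-1.8,0,1],[0,0,-2.1,0,1],[0,0,-2.1,0,-1],[0,0,-2.1,0,-1],[0,0,-2.1,0,-1],[0,0,-2.1,0,-1],[0,0,-2.1,0,-1]]]}}

```text
t: 8.6
position: [0.4756, -0.0321, 0.2384]
ee_rot: [3.139, 0.113, 0.003]
ft_force: [0.2, 0.1, 0.1]
opening: 0.055
```

Call:
{"op": "carry_out", "data": {"rows": [[[0,0,0,0,-1],[0,0,0,0,-1],[0,0,0,0,-1],[0,0,0,0,-1],[0,0,0,0,-1],[0,-0.071,0.002,0,-1],[0.01,-0.16,0,0,-1],[0.01,-0.249,-0.008,0,-1],[0.02,-0.337,-0.019,0,-1],[0.02,-0.425,-0.036,0,-1]]]}}

```text
t: 9.6
position: [0.4758, -0.0504, 0.2363]
ee_rot: [-3.133, -0.11, -0.001]
ft_force: [-0.2, 7.9, 6.4]
opening: 0.013
```

```bash
cat > f.py <<'E'
from h import *
o=monitor.observe(); y=.05;R=np.array([[np.cos(y),-np.sin(y),0],[np.sin(y),np.cos(y),0],[0,0,1]])
g=R.T@(o['position']+[0,0,.0187]-np.array([.535,-.034,.17])); F=R.T@o['ft_force']; M=R.T@o['moment']
a=np.degrees(np.arctan2(-g[1],g[2])); s,c=np.sin(np.radians(a)),np.cos(np.radians(a))
print('t',o['t'],'local mm',(g*1e3).round(1),'a',a.round(1),'r',(np.hypot(g[1],g[2])*1e3).round(1),'F',F.round(2),'Ftan(on tool,+a dir)',(F@[0,-c,-s]).round(2),'Frad',(F@[0,-s,c]).round(2),'M',M.round(3),'open',round(o['opening'],4))
E
python3 f.py
```

```text
t 9.6 local mm [-59.9 -13.5  85. ] a 9.0 r 86.1 F [0.22 7.89 6.45] Ftan(on tool,+a dir) -8.8 Frad 5.13 M [ 1.622  0.043 -0.022] open 0.013
```

```bash
cat > gen.py <<'E'
import sys,numpy as np,json
a=[float(x) for x in sys.argv[1:]]
for p,q in zip(a[:-1],a[1:]):
    t=np.radians(np.linspace(p,q,11));dy=-1.7*(np.sin(t)-np.sin(t[0]));dz=1.7*(np.cos(t)-np.cos(t[0]))
    print(p,q,json.dumps([[[round(-.05*y,2),round(y,3),round(z,3),0,-1] for y,z in zip(dy[1:],dz[1:])]]))
E
python3 gen.py 12 28 44 30 16 2 -12 -26 -40 -48
```

```text
12.0 28.0 [[[0.0, -0.046, -0.011, 0, -1], [0.0, -0.092, -0.022, 0, -1], [0.01, -0.138, -0.035, 0, -1], [0.01, -0.183, -0.05, 0, -1], [0.01, -0.228, -0.065, 0, -1], [0.01, -0.272, -0.082, 0, -1], [0.02, -0.316, -0.1, 0, -1], [0.02, -0.36, -0.12, 0, -1], [0.02, -0.402, -0.14, 0, -1], [0.02, -0.445, -0.162, 0, -1]]]
28.0 44.0 [[[0.0, -0.042, -0.023, 0, -1], [0.0, -0.083, -0.047, 0, -1], [0.01, -0.123, -0.072, 0, -1], [0.01, -0.162, -0.098, 0, -1], [0.01, -0.201, -0.126, 0, -1], [0.01, -0.239, -0.154, 0, -1], [0.01, -0.276, -0.184, 0, -1], [0.02, -0.313, -0.214, 0, -1], [0.02, -0.348, -0.246, 0, -1], [0.02, -0.383, -0.278, 0, -1]]]
44.0 30.0 [[[-0.0, 0.03, 0.028, 0, -1], [-0.0, 0.061, 0.056, 0, -1], [-0.0, 0.093, 0.083, 0, -1], [-0.01, 0.125, 0.109, 0, -1], [-0.01, 0.158, 0.135, 0, -1], [-0.01, 0.191, 0.159, 0, -1], [-0.01, 0.225, 0.183, 0, -1], [-0.01, 0.26, 0.206, 0, -1], [-0.01, 0.295, 0.228, 0, -1], [-0.02, 0.331, 0.249, 0, -1]]]
30.0 16.0 [[[-0.0, 0.036, 0.02, 0, -1], [-0.0, 0.073, 0.04, 0, -1], [-0.01, 0.11, 0.058, 0, -1], [-0.01, 0.148, 0.076, 0, -1], [-0.01, 0.186, 0.093, 0, -1],
[... 1029 characters left out ...]
0.02, 0.354, -0.117, 0, -1], [-0.02, 0.392, -0.135, 0, -1]]]
-26.0 -40.0 [[[-0.0, 0.037, -0.019, 0, -1], [-0.0, 0.074, -0.038, 0, -1], [-0.01, 0.11, -0.059, 0, -1], [-0.01, 0.146, -0.08, 0, -1], [-0.01, 0.181, -0.102, 0, -1], [-0.01, 0.215, -0.125, 0, -1], [-0.01, 0.249, -0.149, 0, -1], [-0.01, 0.283, -0.174, 0, -1], [-0.02, 0.315, -0.199, 0, -1], [-0.02, 0.348, -0.226, 0, -1]]]
-40.0 -48.0 [[[-0.0, 0.018, -0.015, 0, -1], [-0.0, 0.036, -0.031, 0, -1], [-0.0, 0.054, -0.047, 0, -1], [-0.0, 0.071, -0.063, 0, -1], [-0.0, 0.088, -0.079, 0, -1], [-0.01, 0.105, -0.096, 0, -1], [-0.01, 0.122, -0.113, 0, -1], [-0.01, 0.138, -0.13, 0, -1], [-0.01, 0.155, -0.147, 0, -1], [-0.01, 0.171, -0.165, 0, -1]]]
```

Call:
{"op": "carry_out", "data": {"rows": [[[0,-0.046,-0.01,0,-1],[0,-0.092,-0.02,0,-1],[0.01,-0.138,-0.035,0,-1],[0.01,-0.183,-0.05,0,-1],[0.01,-0.228,-0.065,0,-1],[0.01,-0.272,-0.08,0,-1],[0.02,-0.316,-0.1,0,-1],[0.02,-0.36,-0.12,0,-1],[0.02,-0.402,-0.14,0,-1],[0.02,-0.445,-0.16,0,-1]]]}}

```text
t: 10.6
position: [0.4769, -0.0733, 0.2281]
ee_rot: [-3.135, -0.11, -0.001]
ft_force: [-0.1, 6.1, 4.9]
opening: 0.0133
```

```bash
python3 f.py
```

```text
t 10.6 local mm [-60.  -36.4  76.8] a 25.3 r 85.0 F [0.21 6.13 4.93] Ftan(on tool,+a dir) -7.65 Frad 1.83 M [ 1.284  0.011 -0.072] open 0.0133
```

Call:
{"op": "carry_out", "data": {"rows": [[[0,-0.042,-0.023,0,-1],[0,-0.083,-0.047,0,-1],[0.01,-0.123,-0.072,0,-1],[0.01,-0.162,-0.098,0,-1],[0.01,-0.2,-0.126,0,-1],[0.01,-0.24,-0.154,0,-1],[0.01,-0.276,-0.184,0,-1],[0.02,-0.313,-0.214,0,-1],[0.02,-0.348,-0.246,0,-1],[0.02,-0.383,-0.278,0,-1]]]}}

```text
t: 11.6
position: [0.4779, -0.0934, 0.2137]
ee_rot: [-3.137, -0.111, -0.0]
ft_force: [0.9, 5.4, 1.1]
opening: 0.0125
```

```bash
python3 f.py
```

```text
t 11.6 local mm [-60.  -56.5  62.4] a 42.1 r 84.2 F [1.15 5.39 1.08] Ftan(on tool,+a dir) -4.72 Frad -2.81 M [ 1.101 -0.128 -0.042] open 0.0125
```

Call:
{"op": "carry_out", "data": {"rows": [[[0,0.03,0.028,0,-1],[0,0.06,0.056,0,-1],[0,0.093,0.083,0,-1],[-0.01,0.125,0.11,0,-1],[-0.01,0.158,0.135,0,-1],[-0.01,0.19,0.16,0,-1],[-0.01,0.225,0.183,0,-1],[-0.01,0.26,0.206,0,-1],[-0.01,0.295,0.228,0,-1],[-0.02,0.33,0.25,0,-1]]]}}

```text
t: 12.6
position: [0.4771, -0.078, 0.2252]
ee_rot: [-3.139, -0.113, 0.0]
ft_force: [6.0, 1.0, -20.6]
opening: 0.0132
```

```bash
python3 f.py
```

```text
t 12.6 local mm [-60.  -41.   73.9] a 29.0 r 84.5 F [  6.03   0.7  -20.58] Ftan(on tool,+a dir) 9.38 Frad -18.33 M [-0.09  -0.968 -0.105] open 0.0132
```

Call:
{"op": "carry_out", "data": {"rows": [[[0,0.036,0.02,0,-1],[0,0.073,0.04,0,-1],[-0.01,0.11,0.058,0,-1],[-0.01,0.148,0.076,0,-1],[-0.01,0.186,0.093,0,-1],[-0.01,0.224,0.108,0,-1],[-0.01,0.263,0.123,0,-1],[-0.02,0.3,0.137,0,-1],[-0.02,0.34,0.15,0,-1],[-0.02,0.38,0.162,0,-1]]]}}

```text
t: 13.6
position: [0.4763, -0.0602, 0.2336]
ee_rot: [3.137, 0.113, 0.0]
ft_force: [4.5, -3.6, -17.0]
opening: 0.0132
```

```bash
python3 f.py
```

```text
t 13.6 local mm [-60.  -23.2  82.3] a 15.7 r 85.5 F [  4.31  -3.85 -17.01] Ftan(on tool,+a dir) 8.32 Frad -15.32 M [-0.682 -0.716 -0.109] open 0.0132
```

Call:
{"op": "carry_out", "data": {"rows": [[[0,0,0,0,-0.45],[0,0,0,0,-0.45],[0,0.1,0,0,-0.45],[0,0.16,0.016,0,-0.45],[-0.01,0.22,0.03,0,-0.45],[-0.01,0.28,0.041,0,-0.45],[-0.01,0.34,0.05,0,-0.45],[-0.01,0.4,0.057,0,-0.45],[-0.02,0.46,0.062,0,-0.45],[-0.02,0.51,0.065,0,-0.45]]]}}

```text
t: 14.6
position: [0.4758, -0.0355, 0.2396]
ee_rot: [3.134, 0.115, 0.004]
ft_force: [-0.6, -6.4, 3.4]
opening: 0.0241
```

```bash
sed -i '$d' f.py
cat >> f.py <<'E'
off=(-1 if F[1]>0 else 1)*.0  # stud centre vs TCP when one finger pushes
w=o['opening']/2; sg=np.sign(F[1])  # F on tool +y => +y finger pushes stud to -y => stud centre = tcp + w - 7mm
sy=g[1]+sg*(w-.007); a=np.arctan2(-sy,np.sqrt(.085**2-sy**2)); cy=sy+sg*.007; cz=.085*np.cos(a)
T=-(cy*F[2]-cz*F[1])   # torque on drum about x = r x (-F)
print('t %.2f tcp local y %.1f z %.1f  a %.1f F %s torque on drum(+a) %.3f open %.4f'%(o['t'],g[1]*1e3,g[2]*1e3,np.degrees(a),F.round(2),T,o['opening']))
open('log.txt','a').write('%.2f %.2f %.4f\n'%(o['t'],np.degrees(a),T))
E
python3 f.py
```

```text
t 14.60 tcp local y 1.5 z 88.3  a 2.4 F [-0.97 -6.39  3.45] torque on drum(+a) -0.506 open 0.0241
```

Call:
{"op": "carry_out", "data": {"rows": [[[0,0.04,0,0,-0.45],[0,0.083,0,0,-0.45],[-0.01,0.125,0,0,-0.45],[-0.01,0.166,0,0,-0.45],[-0.01,0.207,-0.005,0,-0.45],[-0.01,0.25,-0.01,0,-0.45],[-0.01,0.29,-0.015,0,-0.45],[-0.02,0.33,-0.02,0,-0.45],[-0.02,0.372,-0.03,0,-0.45],[-0.02,0.413,-0.036,0,-0.45]]]}}

```text
t: 15.6
position: [0.4742, -0.0128, 0.2359]
ee_rot: [3.14, 0.113, 0.001]
ft_force: [1.1, -4.2, 1.7]
opening: 0.024
```

```bash
python3 f.py
```

```text
t 15.60 tcp local y 24.2 z 84.6  a -13.1 F [ 0.93 -4.28  1.73] torque on drum(+a) -0.376 open 0.0240
```

Call:
{"op": "carry_out", "data": {"rows": [[[0,0.04,-0.01,0,-0.45],[0,0.08,-0.02,0,-0.45],[-0.01,0.12,-0.03,0,-0.45],[-0.01,0.16,-0.04,0,-0.45],[-0.01,0.2,-0.055,0,-0.45],[-0.01,0.24,-0.07,0,-0.45],[-0.01,0.278,-0.084,0,-0.45],[-0.02,0.316,-0.1,0,-0.45],[-0.02,0.354,-0.117,0,-0.45],[-0.02,0.392,-0.135,0,-0.45]]]}}

```text
t: 16.6
position: [0.4727, 0.0069, 0.229]
ee_rot: [-3.139, -0.113, 0.001]
ft_force: [0.3, -3.2, 1.4]
opening: 0.024
```

```bash
python3 f.py
```

```text
t 16.60 tcp local y 44.0 z 77.7  a -27.3 F [ 0.15 -3.19  1.41] torque on drum(+a) -0.287 open 0.0240
```

Call:
{"op": "carry_out", "data": {"rows": [[[0,0.037,-0.02,0,-0.45],[0,0.074,-0.04,0,-0.45],[-0.01,0.11,-0.06,0,-0.45],[-0.01,0.146,-0.08,0,-0.45],[-0.01,0.18,-0.1,0,-0.45],[-0.01,0.215,-0.125,0,-0.45],[-0.01,0.25,-0.15,0,-0.45],[-0.01,0.283,-0.174,0,-0.45],[-0.02,0.315,-0.2,0,-0.45],[-0.02,0.348,-0.226,0,-0.45]]]}}

```text
t: 17.6
position: [0.4718, 0.0242, 0.2177]
ee_rot: [-3.139, -0.113, 0.0]
ft_force: [-0.5, -2.7, 0.8]
opening: 0.0242
```

```bash
python3 f.py
```

```text
t 17.60 tcp local y 61.3 z 66.4  a -41.4 F [-0.66 -2.64  0.8 ] torque on drum(+a) -0.208 open 0.0242
```

Call:
{"op": "carry_out", "data": {"rows": [[[0,-0.03,0.7,0,-0.45],[0,-0.05,1.5,0,-0.1],[0.04,-0.9,1.5,0,-0.1],[0.09,-1.73,1.5,0,-0.1],[0.09,-1.73,1.0,0,-0.1],[0.09,-1.73,0.5,0,-0.1],[0.09,-1.73,0.29,0,-0.1],[0.09,-1.73,0.29,0,-0.45],[0.09,-1.73,0.29,0,-0.45],[0.09,-1.73,0.29,0,-0.45]]]}}

```text
t: 18.6
position: [0.4774, -0.0623, 0.2334]
ee_rot: [3.139, 0.114, 0.003]
ft_force: [0.2, -0.2, 0.2]
opening: 0.0266
```

```bash
python3 f.py; python3 gen.py 19 2 -17 -36|cut -c1-700
```

```text
t 18.60 tcp local y -25.4 z 82.1  a 21.9 F [ 0.15 -0.19  0.25] torque on drum(+a) -0.005 open 0.0266
19.0 2.0 [[[-0.0, 0.048, 0.016, 0, -1], [-0.0, 0.096, 0.03, 0, -1], [-0.01, 0.145, 0.043, 0, -1], [-0.01, 0.194, 0.054, 0, -1], [-0.01, 0.244, 0.064, 0, -1], [-0.01, 0.293, 0.073, 0, -1], [-0.02, 0.343, 0.08, 0, -1], [-0.02, 0.393, 0.085, 0, -1], [-0.02, 0.444, 0.089, 0, -1], [-0.02, 0.494, 0.092, 0, -1]]]
2.0 -17.0 [[[-0.0, 0.056, 0.001, 0, -1], [-0.01, 0.113, 0.0, 0, -1], [-0.01, 0.169, -0.003, 0, -1], [-0.01, 0.225, -0.007, 0, -1], [-0.01, 0.281, -0.014, 0, -1], [-0.02, 0.337, -0.022, 0, -1], [-0.02, 0.392, -0.032, 0, -1], [-0.02, 0.448, -0.044, 0, -1], [-0.03, 0.502, -0.058, 0, -1], [-0.03, 0.556, -0.073, 0, -1]]]
-17.0 -36.0 [[[-0.0, 0.054, -0.017, 0, -1], [-0.01, 0.107, -0.037, 0, -1], [-0.01, 0.159, -0.057, 0, -1], [-0.01, 0.211, -0.08, 0, -1], [-0.01, 0.262, -0.104, 0, -1], [-0.02, 0.312, -0.13, 0, -1], [-0.02, 0.361, -0.158, 0, -1], [-0.02, 0.409, -0.187, 0, -1], [-0.02, 0.456, -0.218, 0, -1], [-0.03, 0.502, -0.25, 0, -1]]]
```

Call:
{"op": "carry_out", "data": {"rows": [[[0,0.1,0.015,0,-0.45],[0,0.15,0.03,0,-0.45],[-0.01,0.2,0.043,0,-0.45],[-0.01,0.245,0.054,0,-0.45],[-0.01,0.295,0.064,0,-0.45],[-0.01,0.345,0.073,0,-0.45],[-0.02,0.395,0.08,0,-0.45],[-0.02,0.445,0.085,0,-0.45],[-0.02,0.495,0.09,0,-0.45],[-0.02,0.545,0.09,0,-0.45]]]}}

```text
t: 19.6
position: [0.4751, -0.0348, 0.2367]
ee_rot: [-3.139, -0.113, 0.001]
ft_force: [-0.3, -1.5, 1.1]
opening: 0.0241
```

```bash
sed -i '/^18.60/d' log.txt; python3 f.py
```

```text
t 19.60 tcp local y 2.2 z 85.4  a 1.9 F [-0.36 -1.52  1.13] torque on drum(+a) -0.118 open 0.0241
```

Call:
{"op": "carry_out", "data": {"rows": [[[0,0.056,0,0,-0.45],[-0.01,0.113,0,0,-0.45],[-0.01,0.17,0,0,-0.45],[-0.01,0.225,-0.01,0,-0.45],[-0.01,0.28,-0.014,0,-0.45],[-0.02,0.337,-0.022,0,-0.45],[-0.02,0.392,-0.032,0,-0.45],[-0.02,0.448,-0.044,0,-0.45],[-0.03,0.502,-0.058,0,-0.45],[-0.03,0.556,-0.073,0,-0.45]]]}}

```text
t: 20.6
position: [0.474, -0.0072, 0.2332]
ee_rot: [-3.139, -0.113, -0.0]
ft_force: [0.3, -0.9, 0.1]
opening: 0.0239
```

```bash
python3 f.py
```

```text
t 20.60 tcp local y 29.9 z 81.9  a -17.1 F [ 0.21 -0.9   0.1 ] torque on drum(+a) -0.075 open 0.0239
```

Call:
{"op": "carry_out", "data": {"rows": [[[0,0.054,-0.017,0,-0.45],[-0.01,0.107,-0.037,0,-0.45],[-0.01,0.16,-0.057,0,-0.45],[-0.01,0.21,-0.08,0,-0.45],[-0.01,0.262,-0.104,0,-0.45],[-0.02,0.312,-0.13,0,-0.45],[-0.02,0.361,-0.158,0,-0.45],[-0.02,0.41,-0.187,0,-0.45],[-0.02,0.456,-0.218,0,-0.45],[-0.03,0.5,-0.25,0,-0.45]]]}}

```text
t: 21.6
position: [0.4726, 0.0177, 0.2206]
ee_rot: [3.14, 0.113, 0.001]
ft_force: [1.7, 0.1, 1.2]
opening: 0.0238
```

```bash
python3 f.py
```

```text
t 21.60 tcp local y 54.8 z 69.3  a -44.6 F [1.67 0.04 1.21] torque on drum(+a) -0.078 open 0.0238
```

Call:
{"op": "carry_out", "data": {"rows": [[[0,-0.03,0.7,0,-0.45],[0,-0.05,1.5,0,-0.1],[0.04,-0.9,1.5,0,-0.1],[0.09,-1.76,1.5,0,-0.1],[0.09,-1.76,1.0,0,-0.1],[0.09,-1.76,0.5,0,-0.1],[0.09,-1.76,0.18,0,-0.1],[0.09,-1.76,0.18,0,-0.45],[0.09,-1.76,0.18,0,-0.45],[0.09,-1.76,0.18,0,-0.45]]]}}

```text
t: 22.6
position: [0.4778, -0.0705, 0.2306]
ee_rot: [3.139, 0.113, 0.003]
ft_force: [0.1, -0.3, 0.4]
opening: 0.0265
```

```bash
python3 f.py; sed -i '/^22.6/d' log.txt; python3 gen.py 24 4 -16 -36|cut -c1-700
```

```text
t 22.60 tcp local y -33.6 z 79.3  a 27.9 F [ 0.08 -0.32  0.42] torque on drum(+a) -0.004 open 0.0265
24.0 4.0 [[[-0.0, 0.055, 0.023, 0, -1], [-0.01, 0.11, 0.044, 0, -1], [-0.01, 0.166, 0.064, 0, -1], [-0.01, 0.223, 0.081, 0, -1], [-0.01, 0.28, 0.096, 0, -1], [-0.02, 0.338, 0.11, 0, -1], [-0.02, 0.396, 0.121, 0, -1], [-0.02, 0.455, 0.13, 0, -1], [-0.03, 0.514, 0.138, 0, -1], [-0.03, 0.573, 0.143, 0, -1]]]
4.0 -16.0 [[[-0.0, 0.059, 0.003, 0, -1], [-0.01, 0.119, 0.004, 0, -1], [-0.01, 0.178, 0.003, 0, -1], [-0.01, 0.237, 0.0, 0, -1], [-0.01, 0.296, -0.005, 0, -1], [-0.02, 0.355, -0.012, 0, -1], [-0.02, 0.414, -0.022, 0, -1], [-0.02, 0.472, -0.033, 0, -1], [-0.03, 0.53, -0.046, 0, -1], [-0.03, 0.587, -0.062, 0, -1]]]
-16.0 -36.0 [[[-0.0, 0.057, -0.017, 0, -1], [-0.01, 0.113, -0.037, 0, -1], [-0.01, 0.168, -0.058, 0, -1], [-0.01, 0.223, -0.081, 0, -1], [-0.01, 0.277, -0.106, 0, -1], [-0.02, 0.33, -0.133, 0, -1], [-0.02, 0.381, -0.162, 0, -1], [-0.02, 0.432, -0.192, 0, -1], [-0.02, 0.482, -0.225, 0, -1], [-0.03, 0.531, -0.259, 0, -1]]]
```

Call:
{"op": "carry_out", "data": {"rows": [[[0,0.12,0.02,0,-0.45],[-0.01,0.19,0.044,0,-0.45],[-0.01,0.246,0.064,0,-0.45],[-0.01,0.3,0.08,0,-0.45],[-0.01,0.36,0.096,0,-0.45],[-0.02,0.418,0.11,0,-0.45],[-0.02,0.476,0.12,0,-0.45],[-0.02,0.535,0.13,0,-0.45],[-0.03,0.594,0.138,0,-0.45],[-0.03,0.653,0.143,0,-0.45]]]}}

```text
t: 23.6
position: [0.4754, -0.0376, 0.2369]
ee_rot: [3.14, 0.113, -0.0]
ft_force: [0.3, -1.7, 1.1]
opening: 0.0241
```

```bash
python3 f.py
```

```text
t 23.60 tcp local y -0.6 z 85.6  a 3.8 F [ 0.22 -1.71  1.1 ] torque on drum(+a) -0.131 open 0.0241
```

Call:
{"op": "carry_out", "data": {"rows": [[[0,0.06,0,0,-0.45],[-0.01,0.12,0,0,-0.45],[-0.01,0.178,0,0,-0.45],[-0.01,0.237,0,0,-0.45],[-0.01,0.296,-0.005,0,-0.45],[-0.02,0.355,-0.012,0,-0.45],[-0.02,0.414,-0.022,0,-0.45],[-0.02,0.472,-0.033,0,-0.45],[-0.03,0.53,-0.046,0,-0.45],[-0.03,0.587,-0.062,0,-0.45]]]}}

```text
t: 24.6
position: [0.474, -0.0083, 0.2338]
ee_rot: [3.139, 0.113, 0.0]
ft_force: [-0.4, -1.7, 1.1]
opening: 0.0241
```

```bash
python3 f.py
```

```text
t 24.60 tcp local y 28.8 z 82.5  a -16.2 F [-0.47 -1.71  1.11] torque on drum(+a) -0.158 open 0.0241
```

Call:
{"op": "carry_out", "data": {"rows": [[[0,0.057,-0.017,0,-0.45],[-0.01,0.113,-0.037,0,-0.45],[-0.01,0.168,-0.058,0,-0.45],[-0.01,0.223,-0.08,0,-0.45],[-0.01,0.277,-0.106,0,-0.45],[-0.02,0.33,-0.133,0,-0.45],[-0.02,0.38,-0.162,0,-0.45],[-0.02,0.432,-0.192,0,-0.45],[-0.02,0.482,-0.225,0,-0.45],[-0.03,0.53,-0.26,0,-0.45]]]}}

```text
t: 25.6
position: [0.4727, 0.0182, 0.2207]
ee_rot: [3.139, 0.113, 0.001]
ft_force: [0.1, -1.7, 1.6]
opening: 0.024
```

```bash
python3 f.py; cat log.txt
```

```text
t 25.60 tcp local y 55.2 z 69.4  a -36.2 F [ 0.06 -1.75  1.6 ] torque on drum(+a) -0.189 open 0.0240
14.60 2.40 -0.5060
15.60 -13.09 -0.3756
16.60 -27.31 -0.2865
17.60 -41.39 -0.2078
19.60 1.94 -0.1180
20.60 -17.05 -0.0752
21.60 -44.62 -0.0784
23.60 3.80 -0.1309
24.60 -16.19 -0.1580
25.60 -36.21 -0.1888
```

```bash
python3 - <<'E'
import numpy as np
th=np.array([2.4,-13.1,-27.3,-41.4,-58.1,-77.1,-96.3,-116.2,-136.2,-156.2]);T=np.array([.506,.376,.287,.208,.118,.075,.06,.131,.158,.189])
def fit(th,T):
    t=np.radians(th);A=np.c_[np.ones_like(t),np.sin(t),np.cos(t)];x,*_=np.linalg.lstsq(A,T,rcond=None);c=np.degrees(np.arctan2(x[2],x[1]))
    print('D %.3f A %.3f c %.1f bottom %.1f'%(x[0],np.hypot(x[1],x[2]),c,-180-c),(T-A@x).round(3))
fit(th,T);fit(th[1:],T[1:])
A=np.sin
# fixed D,A
from scipy.optimize import least_squares
s=least_squares(lambda p:.44+.35*np.sin(np.radians(th+p[0]))-T,[0]);print(s.x,-180-s.x,s.fun.round(3))
E
python3 gen.py 24 8 -8 |cut -c1-700
```

```text
D 0.417 A 0.356 c 7.4 bottom -187.4 [ 0.029 -0.005 -0.008 -0.009 -0.023 -0.008 -0.001  0.051  0.018 -0.044]
D 0.391 A 0.322 c 7.6 bottom -187.6 [ 0.016  0.005 -0.004 -0.024 -0.014 -0.009  0.045  0.019 -0.034]
[5.3373793] [-185.3373793] [-0.019  0.017  0.022  0.026  0.043  0.033  0.03  -0.018  0.017  0.081]
24.0 8.0 [[[-0.0, 0.044, 0.019, 0, -1], [-0.0, 0.088, 0.036, 0, -1], [-0.01, 0.132, 0.052, 0, -1], [-0.01, 0.177, 0.067, 0, -1], [-0.01, 0.223, 0.081, 0, -1], [-0.01, 0.269, 0.094, 0, -1], [-0.02, 0.315, 0.105, 0, -1], [-0.02, 0.361, 0.115, 0, -1], [-0.02, 0.408, 0.123, 0, -1], [-0.02, 0.455, 0.13, 0, -1]]]
8.0 -8.0 [[[-0.0, 0.047, 0.006, 0, -1], [-0.0, 0.094, 0.011, 0, -1], [-0.01, 0.142, 0.014, 0, -1], [-0.01, 0.189, 0.016, 0, -1], [-0.01, 0.237, 0.017, 0, -1], [-0.01, 0.284, 0.016, 0, -1], [-0.02, 0.331, 0.014, 0, -1], [-0.02, 0.379, 0.011, 0, -1], [-0.02, 0.426, 0.006, 0, -1], [-0.02, 0.473, 0.0, 0, -1]]]
```

Call:
{"op": "carry_out", "data": {"rows": [[[0,-0.03,0.7,0,-0.45],[0,-0.05,1.5,0,-0.1],[0.04,-0.9,1.5,0,-0.1],[0.09,-1.76,1.5,0,-0.1],[0.09,-1.76,1.0,0,-0.1],[0.09,-1.76,0.5,0,-0.1],[0.09,-1.76,0.18,0,-0.1],[0.09,-1.76,0.18,0,-0.45],[0.09,-1.76,0.18,0,-0.45],[0.09,-1.76,0.18,0,-0.45]]]}}

```text
t: 26.6
position: [0.4776, -0.0697, 0.2305]
ee_rot: [3.139, 0.113, 0.002]
ft_force: [-0.3, 0.0, -0.4]
opening: 0.0263
```

Call:
{"op": "carry_out", "data": {"rows": [[[0,0.11,0.02,0,-0.45],[0,0.16,0.036,0,-0.45],[-0.01,0.21,0.052,0,-0.45],[-0.01,0.257,0.067,0,-0.45],[-0.01,0.3,0.08,0,-0.45],[-0.01,0.35,0.094,0,-0.45],[-0.02,0.395,0.105,0,-0.45],[-0.02,0.44,0.115,0,-0.45],[-0.02,0.488,0.123,0,-0.45],[-0.02,0.535,0.13,0,-0.45]]]}}

```text
t: 27.6
position: [0.4771, -0.0444, 0.2376]
ee_rot: [3.136, 0.114, 0.005]
ft_force: [-0.5, -5.4, 4.4]
opening: 0.0242
```

```bash
python3 f.py
```

```text
t 27.60 tcp local y -7.5 z 86.3  a 8.5 F [-0.81 -5.34  4.42] torque on drum(+a) -0.362 open 0.0242
```

Call:
{"op": "carry_out", "data": {"rows": [[[0,0.047,0.005,0,-0.45],[0,0.094,0.01,0,-0.45],[-0.01,0.142,0.014,0,-0.45],[-0.01,0.19,0.016,0,-0.45],[-0.01,0.237,0.017,0,-0.45],[-0.01,0.284,0.016,0,-0.45],[-0.02,0.33,0.014,0,-0.45],[-0.02,0.38,0.01,0,-0.45],[-0.02,0.426,0.005,0,-0.45],[-0.02,0.473,0,0,-0.45]]]}}

```text
t: 28.6
position: [0.4762, -0.0208, 0.2376]
ee_rot: [3.136, 0.114, 0.005]
ft_force: [-0.2, -5.6, 3.9]
opening: 0.0245
```

```bash
python3 f.py; python3 gen.py -8 -24 -8 8 |cut -c1-700
```

```text
t 28.60 tcp local y 16.2 z 86.3  a -7.4 F [-0.48 -5.53  3.95] torque on drum(+a) -0.482 open 0.0245
-8.0 -24.0 [[[-0.0, 0.047, -0.007, 0, -1], [-0.0, 0.094, -0.016, 0, -1], [-0.01, 0.14, -0.026, 0, -1], [-0.01, 0.186, -0.037, 0, -1], [-0.01, 0.232, -0.049, 0, -1], [-0.01, 0.277, -0.063, 0, -1], [-0.02, 0.322, -0.078, 0, -1], [-0.02, 0.367, -0.094, 0, -1], [-0.02, 0.411, -0.112, 0, -1], [-0.02, 0.455, -0.13, 0, -1]]]
-24.0 -8.0 [[[0.0, -0.044, 0.019, 0, -1], [0.0, -0.088, 0.036, 0, -1], [0.01, -0.132, 0.052, 0, -1], [0.01, -0.177, 0.067, 0, -1], [0.01, -0.223, 0.081, 0, -1], [0.01, -0.269, 0.094, 0, -1], [0.02, -0.315, 0.105, 0, -1], [0.02, -0.361, 0.115, 0, -1], [0.02, -0.408, 0.123, 0, -1], [0.02, -0.455, 0.13, 0, -1]]]
-8.0 8.0 [[[0.0, -0.047, 0.006, 0, -1], [0.0, -0.094, 0.011, 0, -1], [0.01, -0.142, 0.014, 0, -1], [0.01, -0.189, 0.016, 0, -1], [0.01, -0.237, 0.017, 0, -1], [0.01, -0.284, 0.016, 0, -1], [0.02, -0.331, 0.014, 0, -1], [0.02, -0.379, 0.011, 0, -1], [0.02, -0.426, 0.006, 0, -1], [0.02, -0.473, 0.0, 0, -1]]]
```

Call:
{"op": "carry_out", "data": {"rows": [[[0,0.047,-0.007,0,-0.45],[0,0.094,-0.016,0,-0.45],[-0.01,0.14,-0.026,0,-0.45],[-0.01,0.186,-0.037,0,-0.45],[-0.01,0.232,-0.05,0,-0.45],[-0.01,0.277,-0.063,0,-0.45],[-0.02,0.322,-0.078,0,-0.45],[-0.02,0.367,-0.094,0,-0.45],[-0.02,0.41,-0.112,0,-0.45],[-0.02,0.455,-0.13,0,-0.45]]]}}

```text
t: 29.6
position: [0.4753, 0.0019, 0.2311]
ee_rot: [3.136, 0.114, 0.005]
ft_force: [-0.1, -6.4, 5.2]
opening: 0.0239
```

```bash
python3 f.py
```

```text
t 29.60 tcp local y 38.8 z 79.8  a -23.5 F [-0.4  -6.36  5.21] torque on drum(+a) -0.636 open 0.0239
```

Call:
{"op": "carry_out", "data": {"rows": [[[0,-0.1,0,0,-0.45],[0,-0.2,0.02,0,-0.45],[0,-0.26,0.036,0,-0.45],[0.01,-0.33,0.052,0,-0.45],[0.01,-0.4,0.067,0,-0.45],[0.01,-0.45,0.08,0,-0.45],[0.01,-0.5,0.094,0,-0.45],[0.02,-0.55,0.11,0,-0.45],[0.02,-0.6,0.12,0,-0.45],[0.02,-0.655,0.13,0,-0.45]]]}}

```text
t: 30.6
position: [0.4746, -0.0278, 0.2366]
ee_rot: [-3.135, -0.111, 0.001]
ft_force: [0.2, 6.0, 4.4]
opening: 0.0242
```

```bash
python3 f.py
```

```text
t 30.60 tcp local y 9.3 z 85.3  a -9.7 F [0.52 6.02 4.41] torque on drum(+a) 0.410 open 0.0242
```

Call:
{"op": "carry_out", "data": {"rows": [[[0,-0.047,0.005,0,-0.45],[0,-0.094,0.01,0,-0.45],[0.01,-0.142,0.014,0,-0.45],[0.01,-0.19,0.016,0,-0.45],[0.01,-0.237,0.017,0,-0.45],[0.01,-0.284,0.016,0,-0.45],[0.02,-0.33,0.014,0,-0.45],[0.02,-0.38,0.01,0,-0.45],[0.02,-0.426,0.005,0,-0.45],[0.02,-0.473,0,0,-0.45]]]}}

```text
t: 31.6
position: [0.4756, -0.0514, 0.2365]
ee_rot: [-3.135, -0.111, 0.001]
ft_force: [0.6, 6.2, 4.4]
opening: 0.0239
```

```bash
python3 f.py
```

```text
t 31.60 tcp local y -14.4 z 85.2  a 6.4 F [0.93 6.16 4.43] torque on drum(+a) 0.531 open 0.0239
```

Call:
{"op": "carry_out", "data": {"rows": [[[0,0.1,0,0,-0.45],[0,0.2,0,0,-0.45],[-0.01,0.27,0,0,-0.45],[-0.01,0.34,0,0,-0.45],[-0.02,0.41,0,0,-0.45],[-0.02,0.47,0,0,-0.45],[-0.02,0.53,0,0,-0.45],[-0.02,0.53,0,0,-0.45],[-0.02,0.44,0,0,-0.45],[-0.02,0.43,0,0,-0.45]]]}}

```text
t: 32.6
position: [0.4747, -0.0314, 0.2359]
ee_rot: [-3.138, -0.112, 0.001]
ft_force: [0.7, 0.2, 0.1]
opening: 0.0238
```

Call:
{"op": "carry_out", "data": {"rows": [[[0,0,0,0,-1],[0,0,0,0,-1],[0,0,0,0,-1],[0,0,0,0,-1],[0,0,0,0,-1],[0,0,0,0,-1],[0,0,0,0,-1],[0,0,0,0,-1],[0,0,0,0,-1],[0,0,0,0,-1]]]}}

```text
t: 33.6
position: [0.4748, -0.0322, 0.2359]
ee_rot: [3.139, 0.113, -0.001]
ft_force: [0.3, -5.0, -3.8]
opening: 0.0131
```

Run:
```python
from h import *
o=monitor.observe();print(o)
y=.05;R=np.array([[np.cos(y),-np.sin(y),0],[np.sin(y),np.cos(y),0],[0,0,1]]);g=R.T@(o['position']+[0,0,.0187]-np.array([.535,-.034,.17]));print(g,np.degrees(np.arcsin(-g[1]/.085)))
a=cap('scene','s6')['image']; b=cap('side','d6')['image']
A=cv2.resize(a[130:320,205:345],None,fx=2.84,fy=2.84,interpolation=2)
B=cv2.resize(b[140:350,210:372],None,fx=2.45,fy=2.45,interpolation=2)
o=np.zeros((560,800,3),np.uint8);o[:A.shape[0],:A.shape[1]]=A;o[:B.shape[0],400:400+B.shape[1]]=B
cv2.imwrite('pics/crop6.png',cv2.convertScaleAbs(o[:,:,::-1],alpha=1.5))
```

```text
{'t': 33.6, 'joint_pos': array([-3.02384481e-01,  3.09206406e-01,  1.77898044e+00, -1.18273832e-03,
        1.05377690e+00,  1.19709594e+00]), 'joint_vel': array([ 0.0016626 , -0.00085421, -0.00168439,  0.00068303,  0.00188568,
        0.00077883]), 'joint_efforts': array([  2.67481171, -33.48513722, -16.20551705,   1.23904377,
         0.29113571,  -0.14606207]), 'position': array([ 0.47477657, -0.03216041,  0.23594646]), 'ee_rot': array([ 3.13871630e+00,  1.12886616e-01, -1.08517443e-03]), 'ft_force': array([ 0.31683047, -4.98763745, -3.80205934]), 'moment': array([-0.7731712 ,  0.17178084, -0.1200963 ]), 'opening': 0.013097188677030592}
[-0.06005623  0.00484721  0.08464646] -3.2691226316033997
```

View pics/crop6.png

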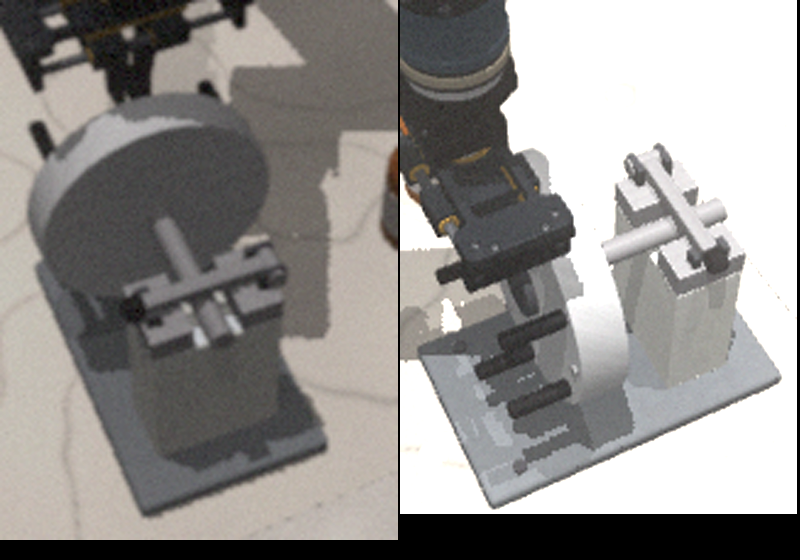

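```bash
python3 -c "
from workcell import order; print(order.finish_job())"
```

```text
the job is handed in; nothing more can be done
None
```

I swung the keeper down into its catch, turned the drum about 183° to bring the heavy side to the bottom, and handed the job in at about 34 s. The gripper is closed on the top stud. The hand-in gives no verdict.

- **Keeper:** My first two tries at pressing it down wedged the fingertip against the end of the knob. The wrist force reached about 98 N, under the 120 N limit. I backed off, looked again and pressed on the middle of the bar. The tip stopped at bar height, z = 0.198 m, against 26 N. Later pictures, including the last, show the bar level between the cheeks.
- **Feel for the load:** My first sweep, with a stud clamped, gave unclear readings because the pads dragged, so I did not use it. I then pushed studs with the fingers loose around them. Three fits to the readings up to 156° of turn put the bottom at −185° to −188°. Readings both ways near the bottom balanced at about −184°.
- **Final hold:** The drum sits at about −183.3°, 1 to 5° from those estimates; the allowance is 17°. The gripper is shut on the stud at 13.1 mm opening with the set half grip force. The arm is at rest, with about 5 N sideways and 4 N down left on the wrist.
- **Not checked:** I did not measure the bottles or the beaker again at the end. The arm stayed well clear of them, and the amber bottle, the only one of the three in the last picture crops, looks unmoved in the part that shows.

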